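# Change the filter discs of a bench fume extractor and lock its bayonet hood

### The job

Change the filters of the opened fume extractor: move the one spent filter disc from the filter seat onto the green rest plate, then stack all the new discs lying on the desk flat and centred on the seat. Set the hood over them, push it down against the spring and turn it about a quarter turn clockwise until it clicks home. Also turn the change-reminder knob back until its pointer stands at the long zero mark, and leave the other things on the desk alone.

Things in the scene. Friction and masses are not known exactly. Their poses are not given: they have to be found in the camera images.
- extractor: bench fume extractor, fixed: low grey case, 136 mm deep (x), 240 mm long (y), deck 40 mm over the desk. Origin on the desk under the axis of the round filter seat; x points to the back of the case, y to its left end (case from y = -175 to +65 mm). Round the seat lie a groove and a dark bayonet collar, outside radius 60 mm, top 67 mm over the desk
- collar (a point): point on the seat's axis at the collar's top, 67 mm over the desk; axes as the extractor's. The collar's inward flange (inside radius 47.5 mm, with a lead-in chamfer; skirt behind it at 57.5 mm) has two gaps, 24 degrees wide, exactly towards -x and +x (white ticks on the deck): they let in the hood's lugs, which then lie along the extractor's x axis
- lock_tick (a point): white tick on the collar's top at the locked position, 80 degrees clockwise from the back gap (another lies opposite). Lugs pass under the flange, clockwise seen from above, only while the hood's rim is lower than 55 mm over the desk; from 75 to 85 degrees on is a recess, into which they rise 4.5 mm when let go, and at 85 a stop. The other way round is walled off
- seat (a point): centre of the flat top of the aluminium filter seat, 70 mm across, 70 mm over the desk, 3 mm above the collar; axes as the extractor's
- seal (a joint): how far the sprung rubber ring in the groove is pressed down, m: 0 free (its top 62 mm over the desk, radius 37.5 to 46 mm), 0.013 at its hard stop. Spring force 8 N at 0, rising 0.5 N per mm: about 9 N when the hood is locked (0.0025), 12 to 14 N while turning (0.007 to 0.013)
- hood: grey round hood, an inverted cup with air slots, on a heavy metal rim; about 0.25 kg. Origin in the centre of the rim's plane, z up; outside radius 44 mm, inside 40.5 mm, inside height 72 mm, top at 77 mm. Two lugs at the rim along +x and -x (9 mm wide, 5 mm high, out to radius 54 mm), each below a white rib. Half a turn gives the same hood. Locked, its rim is 59.5 mm over the desk
- hood_handle (a point): middle of the bar handle on top of the hood: bar along the hood's x (the line of the lugs), 64 mm long, 18 mm thick (y), from 77 to 105 mm over the rim; this point is 93 mm over the rim; axes as the hood's
- dial (a joint): angle of the change-reminder knob on the right end of the extractor's deck, rad: 0 with the pointer at the long zero mark (pointing along the extractor's +x), growing clockwise seen from above; stops at -0.8 and 4.4. It stays where it is left; friction 0.05 N m
- dial_grip (a point): on the knob's axis, 69 mm over the desk, at the extractor's x = 0, y = -130 mm, in the knob's bar grip: bar 15 mm thick and 44 mm long, from 49 to 79 mm over the desk; this point's x axis lies along the bar, to the pointer, and turns with it
- dial_tip (a point): tip of the knob's pointer, 26 mm from the axis
- spent: spent filter disc lying on the filter seat: a white ring frame round a pad, 64 mm across and 12 mm thick, solid and rigid, 60 g. Origin in the centre of its underside, z up
- new0: new filter disc flat on the desk, made like the spent one: 64 mm across, 12 mm thick, 60 g. Origin in the centre of its underside, z up; 2 to 4 of the four are there
- new1: new filter disc flat on the desk, made like the spent one: 64 mm across, 12 mm thick, 60 g. Origin in the centre of its underside, z up; 2 to 4 of the four are there
- new2: new filter disc flat on the desk, made like the spent one: 64 mm across, 12 mm thick, 60 g. Origin in the centre of its underside, z up; 2 to 4 of the four are there
- new3: new filter disc flat on the desk, made like the spent one: 64 mm across, 12 mm thick, 60 g. Origin in the centre of its underside, z up; 2 to 4 of the four are there
- rest_plate: green round rest plate, 188 mm across, fixed on the black mat at the left; origin in the centre of its underside, 3 mm over the desk, its top 12 mm over the desk
- kapton_tape: roll of amber tape, 62 mm across, 12 mm high, a bystander
- screwdriver_a: small red screwdriver, 152 mm, a bystander
- solder_spool: spool of solder wire, 60 mm across, 47 mm high, a bystander
- board_small_b: small green circuit board, 42 x 63 mm, a bystander
- loupe: stand magnifier, 47 mm across, 44 mm high, a bystander
Mind the look-alikes: they are no part of the job. Leave any pink look-alike of the new1 alone.

How it is judged:
By the outcome, as a careful person would: the job done as asked, in the order asked, and still so for the second after the job is handed in, with the robot touching nothing.
Of new0, new1, new2, new3 only 2 to 4 are there at a start; the rules pass over those that are not, and their reading is None.
At some moment in a run one of hood may be knocked a few centimetres aside while the robot is not near it.
It also fails if it takes over 210 s, if anything falls off the work surface, if the arm or the gripper's body presses on something with over 40 N, if the wrist force passes 120 N, or if a joint passes its speed limit or range.

### The arm

A 6-joint arm with a two-finger parallel gripper is mounted at the origin on a cart in front of the work surface, level with it; the furniture and walls round the work are solid. World frame = base frame: x ahead of the robot, y to its left, z up, the work surface at z = 0. Lengths are in m, angles in degrees, forces in N, time in s.
With the tool pointing down it reaches from about 0.25 to 0.725 m from the base axis. Payload 9.7 kg.
Tool frame: the origin (TCP) lies on the centre line of the jaws, within the pads' length; the fingertips stand bot.nose_length ahead of it and the grasp point (between the pads) lies 11 mm behind it (bot.nose_length is the distance from the TCP to the fingertips, in m); z points along the fingers, y is the line along which they close (so a half turn about z gives the same grasp; the last joint's range is limited). The gripper opens to 85 mm and grips with 20 to 120 N. Pads are 22 mm wide; open, the fingers measure 114 mm over their backs; the gripper's body (76 mm by 85 mm) begins 54 mm behind the grasp point. The pads swing forward as they close: fully open they stand 13 mm farther back than shut.
Start: joints at [71.734, 4.979, 10.078, 95.1, 0, 90], TCP at [0.172, 0.522, 0.213] pointing down, gripper open.
Joint ranges: [-179.16, 179.16], [-48.56, 103.87], [-65.8, 70.77], [-126.05, 130.52], [-82.76, 87.17], [-180, 180]. Speed limits (degrees/s): [127.2, 127.2, 147.25, 180, 180, 180].

### API

Orientations are given as [roll, pitch, yaw] about the fixed x, y, z axes, in that order (R = Rz(yaw) Ry(pitch) Rx(roll)).
In Python, from workcell import bot gives the robot as it stands. The module is installed in compiled form; this text tells all that it offers.
- The arm moves only by the shell command python3 -m inch 'ROWS' [OPENING] [FORCE]. ROWS is JSON, a list of rows, each a list of 4 numbers: the shift along the world's x, y, z in cm, then the turn about the world's z in degrees. A call has exactly 8 rows; each row is the pose to reach, as a shift and turn from the pose commanded when the call began; what a row does not reach only later rows make up. A row lasts 1/8 s, in which the tool goes at most 62.5 mm and 10.7 degrees, less where a joint would pass 70% of its speed; a pose out of reach is approached as far as the arm can. A call with a gripper value outside its range is refused whole. OPENING is the finger opening in cm, from 0 to 8.54, set as the call begins (- or left out, the last holds). The fingers move at their own pace and stop on an object; FORCE is the grip in N (left out, the last holds). Time passes only in rows, so rows that repeat a pose let the fingers close, or fill a call up. It gives the time, the measured TCP pose, the force, the opening and the grip force at its end, in the units of the state.
- bot.get_obs(): the state, without advancing time (a new reading comes with each control period).
- bot.camera(name): name is "side" or "top" or "wrist"; returns a dict with "img" (480x640x3 uint8, red, green, blue), "fovy" (degrees; the focal length in pixels is half the picture's height over the tangent of half this angle, whatever the lens; pixels are square), "cx", "cy" (the principal point, pixels), "dist" ([k1, k2, p1, p2, k3] as OpenCV has them; the pictures are not rectified), "R" (3x3) and "t" (3): a world point X has camera coordinates R X + t; the wrist camera has in their place "mount" (4x4, takes a point from camera to tool coordinates, whose origin is the TCP and whose axes are the flange's). Camera axes: x right, y down, z forward; pixel columns grow to the right and rows downward; lengths in m; the calibration is good to about 2 mm. A picture is of the moment at which its call begins: read the wrist's pose just before it. There is no depth.
- bot.job_done(): hands the job in; it is judged then, once.
Trained networks look in a picture, given as the dict that the camera call returned (one of the last four; its "shot" number tells which), for a name from the list of things; names that differ only in an ending like _2 or _b are one class to them, and where a whole thing is asked for, a point or a joint stands for the part that bears it (a point fixed in the world has none). Each returns a list of dicts, best first, with "score" (0 to 1); they miss things now and then, are a little off and sometimes report something else, mostly with a low value. They report only what shows in the picture. A call takes as long as a camera call. They do not tell look-alikes from the thing itself.
- bot.find_in(thing, picture): "point" ([column, row] in pixels, amid what is visible of it).
- bot.landmark_of(thing, picture): "point" ([column, row] in pixels: a listed point, or the origin of a listed thing).
The state is a dict: "time": time; "q": joint angles; "qd": joint speeds; "joint_efforts": joint torques, N m; "ee_pos": TCP position; "tcp_rot": TCP orientation; "wrist_force": force on the tool from outside, world axes, zero at the start; "torque": the same for the moment, N m; "opening": finger opening in m; "grasp_force": force on a finger pad.
Only numpy, scipy, OpenCV 4.12 (cv2) and the standard library are available. Lean on these libraries where they do the work, as an engineer would, in place of code of your own. Each camera call takes 0.05 s, during which the arm holds its last target. There are 200 camera calls.

## Working session

There is one attempt and no reset: what is moved stays moved. The work goes in short steps, Python scripts to look and compute and a shell command to move; the robot and the scene stay as the last step left them, time stands still between calls to the robot, and variables do not carry over. Pictures are saved under pics/ and viewed, at most 14 in all, crops included, and the job is handed in when it is done.

```bash
ls; mkdir -p pics; python3 - <<'E'
from workcell import bot
import cv2
o=bot.get_obs(); print(o); print(bot.nose_length)
for n in ("top","side"):
    p=bot.camera(n); cv2.imwrite(f"pics/{n}0.png",p["img"][:,:,::-1])
    print(n,p["fovy"],p["cx"],p["cy"],p["dist"],p["R"],p["t"])
    for th in ["extractor","hood","spent","new0","rest_plate","hood_handle","dial_grip","kapton_tape","solder_spool","loupe"]:
        print(th,[( [round(x) for x in d["point"]],round(d["score"],2)) for d in bot.find_in(th,p)][:6])
    for th in ["seat","collar","lock_tick","hood","hood_handle","dial_grip","dial_tip","spent","new0","rest_plate"]:
        print(" L",th,[( [round(x,1) for x in d["point"]],round(d["score"],2)) for d in bot.landmark_of(th,p)][:6])
E
```

```text
pics
{'time': 0.0, 'q': array([ 7.17322881e+01,  5.01153613e+00,  1.00356780e+01,  9.50972176e+01,
       -6.34720101e-04,  8.99980008e+01]), 'qd': array([ 0.10082805,  0.03562672,  0.01348282,  0.04444475, -0.07775713,
        0.07334788]), 'joint_efforts': array([-7.40297328e-04, -5.20385420e+01,  4.64806259e+01,  1.62998523e-02,
       -8.91265540e-05, -1.94978199e-06]), 'ee_pos': array([0.17233347, 0.52206428, 0.21218984]), 'tcp_rot': array([-1.79926924e+02,  6.32169774e-04,  1.61734288e+02]), 'wrist_force': array([-0.18296575,  0.05422251, -0.08100363]), 'torque': array([0.05417474, 0.00110334, 0.01779644]), 'grasp_force': 0.0, 'opening': 0.08520488747801347}
0.008
top 54.019301580332616 316.31864467962646 231.5348683407076 [-0.06158819  0.          0.          0.          0.        ] [[-0.02164167 -0.99970011 -0.01145998]
 [-0.98651567  0.02321347 -0.16201227]
 [ 0.16222971  0.00779924 -0.9867222 ]] [0.0021534  0.53681877 1.17997823]
extractor [([290, 255], 0.67)]
hood [([411, 249], 0.82), ([146, 193], 0.35)]
spent [([265, 252], 0.81), ([290, 254], 0.73)]
new0 [([364, 225], 0.7
[... 1368 characters left out ...]
 [([305, 238], 0.61)]
solder_spool [([278, 343], 0.96)]
loupe [([311, 216], 0.6)]
 L seat [([344.8, 284.3], 0.5)]
 L collar [([347.4, 266.2], 0.82), ([342.4, 327.1], 0.73)]
 L lock_tick [([342.9, 259.7], 0.78), ([341.1, 328.9], 0.61), ([352.6, 248.2], 0.21)]
 L hood [([338.6, 240.4], 0.63)]
 L hood_handle [([337.2, 216.7], 0.8), ([355.8, 246.8], 0.58)]
 L dial_grip [([338.3, 248.1], 0.57)]
 L dial_tip [([347.3, 266.2], 0.66), ([349.2, 247.1], 0.5)]
 L spent [([344.1, 265.8], 0.82), ([346.2, 265.0], 0.57)]
 L new0 [([306.0, 241.2], 0.71), ([345.6, 231.8], 0.55), ([318.0, 252.3], 0.52), ([308.4, 227.7], 0.5), ([354.4, 247.8], 0.43)]
 L rest_plate [([337.6, 329.9], 0.95), ([348.0, 245.6], 0.3)]
```

```bash
python3 - <<'E'
import cv2
a=cv2.imread("pics/top0.png"); c=a[150:320,110:530]; cv2.imwrite("pics/top0c.png",cv2.resize(c,(800,324),interpolation=cv2.INTER_CUBIC))
E
cat > h.py <<'E'
import numpy as np, cv2
from scipy.spatial.transform import Rotation as Ro
from workcell import bot
def K(p):
    f=240/np.tan(np.radians(p["fovy"]/2)); return np.array([[f,0,p["cx"]],[0,f,p["cy"]],[0,0,1.]])
def pose(p,o=None):
    if "R" in p and p["R"] is not None: return np.array(p["R"]),np.array(p["t"])
    M=np.array(p["mount"]); T=np.eye(4); T[:3,:3]=Ro.from_euler("xyz",o["tcp_rot"],degrees=True).as_matrix(); T[:3,3]=o["ee_pos"]
    W=np.linalg.inv(T@M); return W[:3,:3],W[:3,3]
def w(p,px,z,o=None):
    R,t=pose(p,o); u=cv2.undistortPoints(np.array([[px]],float),K(p),np.array(p["dist"]))[0,0]
    d=R.T@np.array([u[0],u[1],1]); c=-R.T@t; return (c+d*(z-c[2])/d[2])
def pix(p,X,o=None):
    R,t=pose(p,o); return cv2.projectPoints(np.array([X],float),cv2.Rodrigues(R)[0],t,K(p),np.array(p["dist"]))[0][0,0]
def shot(n,f=None):
    o=bot.get_obs(); p=bot.camera(n)
    if f: cv2.imwrite(f"pics/{f}.png",p["img"][:,:,::-1])
    return o,p
E
python3 - <<'E'
from h import *
o,p=shot("top"); r=lambda px,z: w(p,px,z).round(3)
for n,px,z in [("seat",(264,253.5),.07),("spenttop",(265,252),.082),("collar",(263.8,253.7),.067),("hood o",(407.8,252.3),0),("handle",(409.1,250.1),.093),("dial",(312.7,253.3),.069),("tip",(312.2,263.1),.06),("plate",(178,244),.012),("n",(364,225),.012),("n",(444,269),.012),("n",(367,272),.012),("n?",(441,210),.012)]: print(n,r(px,z))
E
```

```text
seat [0.479 0.123 0.07 ]
spenttop [0.482 0.119 0.082]
collar [0.479 0.124 0.067]
hood o [ 0.482 -0.253  0.   ]
handle [ 0.477 -0.239  0.093]
dial [0.477 0.    0.069]
tip [0.453 0.002 0.06 ]
plate [0.517 0.362 0.012]
n [ 0.557 -0.137  0.012]
n [ 0.434 -0.344  0.012]
n [ 0.431 -0.141  0.012]
n? [ 0.593 -0.347  0.012]
```

View pics/top0c.png

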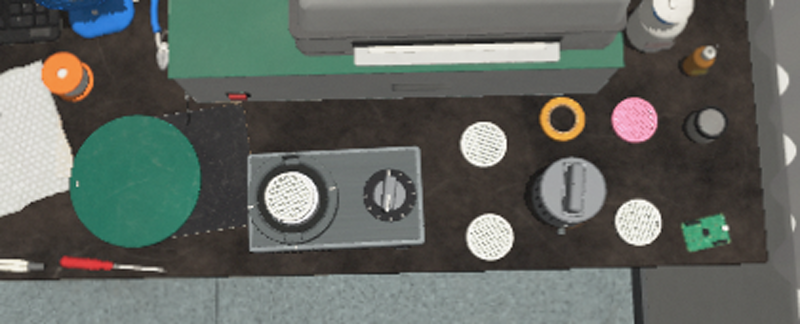

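Reading the picture, crop pixels mapped to the full image:
- **White discs (new):** (364,226), (367,274) and (445,267). There are three.
- **Pink look-alike:** (443,213), to be left alone. The amber tape at (405,212) also stays.
- **Spent disc:** (264,253), on the seat.
- **Hood:** (409,250), handle along world x.
- **Rest plate:** (180,245).
- **Dial:** (313,253).

Next I move above the seat for a close look.

```bash
python3 -m inch '[[4,-5,1,2],[8,-10,2,4],[12,-15,4,7],[15,-20,5,9],[19,-25,5,11],[23,-30,5,14],[27,-35,5,16],[27,-38,5,18.3]]' 8.5 && python3 -m inch '[[0,-1,0,0],[0,-2,0,0],[0,-2,0,0],[0,-2,0,0],[0,-2,0,0],[0,-2,0,0],[0,-2,0,0],[0,-2,0,0]]'
python3 - <<'E'
from h import *
o,p=shot("wrist","w1"); print(o["q"].round(1),o["ee_pos"],o["tcp_rot"],p["mount"])
for th in ["seat","collar","lock_tick","dial_grip","dial_tip","spent","extractor"]:
    z={"dial_grip":.069,"dial_tip":.055,"spent":.07,"seat":.07,"collar":.067,"extractor":0,"lock_tick":.067}[th]
    print(th,[(np.round(d["point"]),w(p,d["point"],z,o).round(4),round(d["score"],2)) for d in bot.landmark_of(th,p)][:3])
print([(np.round(d["point"]),w(p,d["point"],.082,o).round(4),round(d["score"],2)) for d in bot.find_in("spent",p)][:3])
E
```

```text
time: 3.15
ee_pos: [0.4438, 0.1401, 0.2623]
tcp_rot: [-180.0, -0.0, 180.0]
wrist_force: [-0.3, 0.4, 0.3]
opening: 0.0852
grasp_force: 0.0
time: 4.15
ee_pos: [0.4424, 0.1223, 0.2629]
tcp_rot: [-180.0, -0.0, -180.0]
wrist_force: [-0.0, 1.1, -0.8]
opening: 0.0849
grasp_force: 0.0
[ 15.5  -6.    4.8 100.8   0.   15.4] [0.44237025 0.12233447 0.2628578 ] [-1.79999055e+02 -4.53209959e-03 -1.79961454e+02] [[ 4.47052242e-04 -9.59682654e-01 -2.81085404e-01  7.24182918e-02]
 [ 9.99999870e-01  3.59542371e-04  3.62898983e-04  1.65975564e-05]
 [-2.47205746e-04 -2.81085530e-01  9.59682689e-01 -1.60728941e-01]
 [ 0.00000000e+00  0.00000000e+00  0.00000000e+00  1.00000000e+00]]
seat []
collar []
lock_tick [(array([278., 256.]), array([0.49  , 0.0744, 0.067 ]), 0.96)]
dial_grip [(array([202., 251.]), array([ 0.4841, -0.005 ,  0.069 ]), 0.92)]
dial_tip [(array([201., 229.]), array([ 0.4633, -0.0085,  0.055 ]), 0.68)]
spent [(array([331., 248.]), array([0.4799, 0.1295, 0.07  ]), 0.95)]
extractor [(array([327., 231.]), array([0.4798, 0.1259, 0.    ]), 0.65)]
[(array([329., 248.]), array([0.4763, 0.1271, 0.082 ]), 0.62)]
```

View image.

View pics/w1.png

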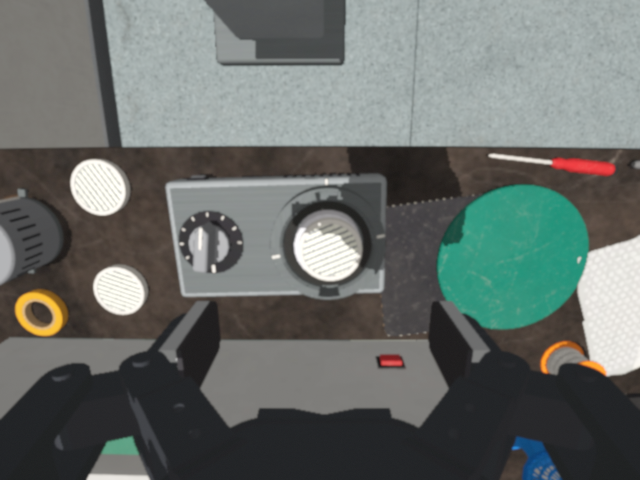

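The wrist view shows the spent disc at (328,248), the collar around it, and the dial at (203,247) with its pointer up, towards the robot. The lock tick is at (277,257), the deck ticks at (326,182) and (329,292), and the green plate at (515,256).

```bash
python3 - <<'E'
from h import *
o=bot.get_obs(); _,p=shot("wrist")
im=p["img"]
for n,px,z in [("c",(168,184),.04),("c",(385,176),.04),("c",(384,291),.04),("c",(183,297),.04),("ftick",(326,182),.04),("lock",(276.5,257),.067),("btick",(329,292),.067),("plate",(515,256),.012),("dialtip",(199,228),.049)]:
    print(n,w(p,px,z,o).round(4))
# disc top by brightness
g=cv2.cvtColor(im,cv2.COLOR_RGB2GRAY); m=((g>165)).astype(np.uint8)[200:300,280:380]
m=cv2.morphologyEx(m,cv2.MORPH_CLOSE,np.ones((9,9)))
c=max(cv2.findContours(m,0,2)[0],key=cv2.contourArea); e=cv2.fitEllipse(cv2.convexHull(c)); print(e)
print(w(p,(e[0][0]+280,e[0][1]+200),.081,o))
hsv=cv2.cvtColor(im,cv2.COLOR_RGB2HSV); m=cv2.inRange(hsv,(70,90,40),(95,255,255)); m[:150]=0;m[340:]=0;m[:,:420]=0
M=cv2.moments(m); print("plate",M['m10']/M['m00'],M['m01']/M['m00'],w(p,(M['m10']/M['m00'],M['m01']/M['m00']),.012,o))
cv2.imwrite("pics/w1c.png",cv2.resize(im[165:310,160:400,::-1],(800,483),interpolation=cv2.INTER_CUBIC))
E
```

```text
c [ 0.4179 -0.0446  0.04  ]
c [0.4096 0.187  0.04  ]
c [0.5418 0.1923 0.04  ]
c [ 0.5499 -0.0429  0.04  ]
ftick [0.416  0.1246 0.04  ]
lock [0.491  0.0727 0.067 ]
btick [0.5308 0.128  0.067 ]
plate [0.5083 0.3558 0.012 ]
dialtip [ 0.4642 -0.0125  0.049 ]
((44.96628952026367, 51.748111724853516), (53.04048156738281, 69.86849975585938), 121.37438201904297)
[0.48064036 0.1234697  0.081     ]
plate 512.4530270175233 255.72548789779054 [0.50794004 0.35258688 0.012     ]
```

View pics/w1c.png

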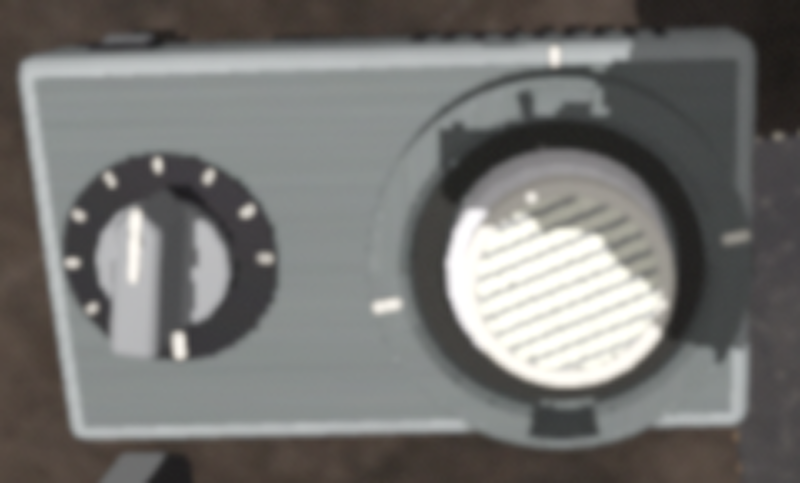

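```bash
python3 - <<'E'
from h import *
o,p=shot("wrist")
for n,px,z in [("lockmid",(328.7,246.5),.067),("lockA",(276,256.5),.067),("lockB",(381,236.5),.067),("disc",(330,249.7),.082),("backgap",(329.5,290),.067),("zeromark",(213.8,268.5),.045),("dialc",(211,243),.045),("deckcentre c",(212,242),.042)]: print(n,w(p,px,z,o).round(4))
E
```

```text
lockmid [0.4794 0.1274 0.067 ]
lockA [0.4904 0.0722 0.067 ]
lockB [0.4686 0.1813 0.067 ]
disc [0.4781 0.1285 0.082 ]
backgap [0.5285 0.1285 0.067 ]
zeromark [ 0.5122 -0.0017  0.045 ]
dialc [ 0.4822 -0.0022  0.045 ]
deckcentre c [ 0.482 -0.002  0.042]
```

```bash
python3 -m inch '[[3.7,0.55,-3,0],[3.7,0.55,-8,0],[3.7,0.55,-13,0],[3.7,0.55,-17,0],[3.7,0.55,-18.5,0],[3.7,0.55,-19,0],[3.7,0.55,-19,0],[3.7,0.55,-19,0]]' 8.5 && python3 -m inch '[[0,0,0,0],[0,0,0,0],[0,0,0,0],[0,0,0,0],[0,0,0,0],[0,0,0,0],[0,0,0,0],[0,0,0,0]]' 5.5 30
```

```text
time: 5.7
ee_pos: [0.4802, 0.128, 0.0744]
tcp_rot: [180.0, 0.1, -180.0]
wrist_force: [0.6, 0.0, 0.3]
opening: 0.0847
grasp_force: 0.0
time: 6.7
ee_pos: [0.4794, 0.1278, 0.0729]
tcp_rot: [-180.0, -0.0, -180.0]
wrist_force: [0.7, -0.6, 0.2]
opening: 0.0548
grasp_force: 0.0
```

```bash
python3 - <<'E'
from h import *
o,p=shot("wrist"); cv2.imwrite("pics/w2.png",p["img"][:,:,::-1]); print(o["opening"],o["grasp_force"],o["ee_pos"])
E
```

```text
0.054816109056382865 0.0 [0.47936903 0.12778272 0.0728533 ]
```

View pics/w2.png

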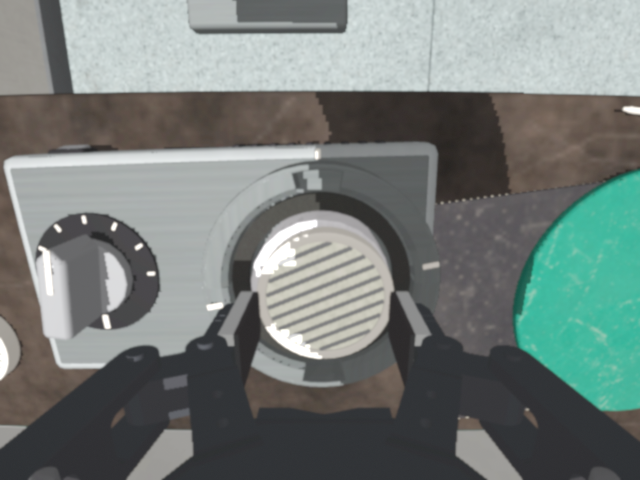

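```bash
python3 - <<'E'
from h import *
o,p=shot("wrist"); t=o["ee_pos"]
for dz in (-.008,0,.005,.01,.02,.03):
    print(dz,[pix(p,t+np.array([dx,s*.0274,dz]),o).round() for s in(-1,1) for dx in (-.011,.011)])
for z in (.06,.07,.082): print(z,[pix(p,[.479+a,.1275+b,z],o).round() for a,b in((.032,0),(-.032,0),(0,.032),(0,-.032))])
E
```

```text
-0.008 [array([269., 265.]), array([271., 305.]), array([379., 265.]), array([377., 305.])]
0 [array([267., 271.]), array([269., 312.]), array([381., 271.]), array([379., 312.])]
0.005 [array([265., 274.]), array([267., 317.]), array([383., 275.]), array([380., 317.])]
0.01 [array([263., 279.]), array([265., 322.]), array([384., 279.]), array([382., 322.])]
0.02 [array([259., 287.]), array([262., 333.]), array([388., 288.]), array([386., 333.])]
0.03 [array([255., 298.]), array([258., 346.]), array([393., 298.]), array([390., 346.])]
0.06 [array([323., 335.]), array([323., 221.]), array([385., 281.]), array([262., 281.])]
0.07 [array([323., 345.]), array([323., 226.]), array([388., 289.]), array([259., 289.])]
0.082 [array([323., 359.]), array([323., 232.]), array([392., 299.]), array([254., 299.])]
```

```bash
python3 -m inch '[[0,0,-0.1,0],[0,0,-0.2,0],[0,0,-0.3,0],[0,0,-0.4,0],[0,0,-0.5,0],[0,0,-0.5,0],[0,0,-0.5,0],[0,0,-0.5,0]]'; python3 -m inch '[[0,0,-0.1,0],[0,0,-0.2,0],[0,0,-0.3,0],[0,0,-0.4,0],[0,0,-0.4,0],[0,0,-0.4,0],[0,0,-0.4,0],[0,0,-0.4,0]]'
```

```text
time: 7.8
ee_pos: [0.4794, 0.1278, 0.0679]
tcp_rot: [-180.0, 0.0, -180.0]
wrist_force: [0.1, 0.6, -0.1]
opening: 0.0552
grasp_force: 0.0
time: 8.8
ee_pos: [0.4794, 0.1278, 0.0639]
tcp_rot: [180.0, 0.0, -180.0]
wrist_force: [-0.6, 0.7, -0.2]
opening: 0.0548
grasp_force: 0.0
```

```bash
python3 -m inch '[[0,0,-0.1,0],[0,0,-0.2,0],[0,0,-0.3,0],[0,0,-0.4,0],[0,0,-0.4,0],[0,0,-0.4,0],[0,0,-0.4,0],[0,0,-0.4,0]]'; python3 - <<'E'
from h import *
o,p=shot("wrist","w3"); t=o["ee_pos"]; print(t,o["wrist_force"])
E
```

```text
time: 9.8
ee_pos: [0.4794, 0.1278, 0.0599]
tcp_rot: [-180.0, 0.0, -180.0]
wrist_force: [0.2, -0.7, -1.5]
opening: 0.0549
grasp_force: 0.0
[0.47940062 0.1277862  0.05990079] [ 0.18178107 -0.73850474 -1.47387584]
```

View pics/w3.png

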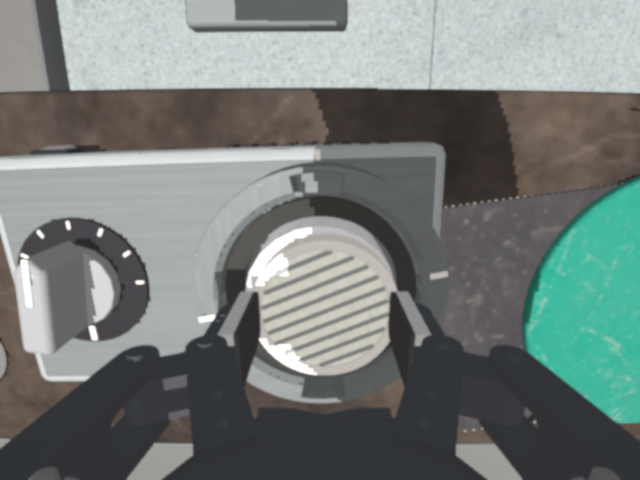

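```bash
python3 -m inch '[[0,0,-0.1,0],[0,0,-0.2,0],[0,0,-0.3,0],[0,0,-0.3,0],[0,0,-0.3,0],[0,0,-0.3,0],[0,0,-0.3,0],[0,0,-0.3,0]]';python3 -m inch '[[0,0,-0.1,0],[0,0,-0.2,0],[0,0,-0.3,0],[0,0,-0.3,0],[0,0,-0.3,0],[0,0,-0.3,0],[0,0,-0.3,0],[0,0,-0.3,0]]'
```

```text
time: 10.85
ee_pos: [0.4796, 0.1278, 0.0595]
tcp_rot: [180.0, 0.1, -180.0]
wrist_force: [-9.5, -1.9, 21.3]
opening: 0.0549
grasp_force: 10.8
time: 11.85
ee_pos: [0.4797, 0.1279, 0.0593]
tcp_rot: [179.9, 0.2, -180.0]
wrist_force: [-18.5, -4.4, 44.1]
opening: 0.055
grasp_force: 22.5
```

```bash
python3 -m inch '[[0,0,1,0],[0,0,2,0],[0,0,2,0],[0,0,2,0],[0,0,2,0],[0,0,2,0],[0,0,2,0],[0,0,2,0]]'; python3 -m inch '[[0,0,0,0],[0,0,0,0],[0,0,0,0],[0,0,0,0],[0,0,-1,0],[0,0,-2,0],[0,0,-2.6,0],[0,0,-2.7,0]]' 8.5; python3 -m inch '[[0,0,0,0],[0,0,0,0],[0,0,0,0],[0,0,0,0],[0,0,0,0],[0,0,0,0],[0,0,0,0],[0,0,0,0]]' 5.5 30
```

```text
time: 12.85
ee_pos: [0.4794, 0.1278, 0.0738]
tcp_rot: [-180.0, -0.0, -180.0]
wrist_force: [0.0, -0.2, -0.3]
opening: 0.055
grasp_force: 0.0
time: 13.85
ee_pos: [0.479, 0.1277, 0.0462]
tcp_rot: [-180.0, -0.1, -180.0]
wrist_force: [0.8, -0.4, 0.9]
opening: 0.0854
grasp_force: 0.0
time: 14.85
ee_pos: [0.4797, 0.1279, 0.0475]
tcp_rot: [180.0, 0.1, -180.0]
wrist_force: [-1.5, -0.6, 5.5]
opening: 0.0624
grasp_force: 33.3
```

```bash
python3 -m inch '[[0,0,2,0],[0,0,5,0],[0.4,3,6,0],[1.2,9,6,0],[2,14.5,5,0],[2.7,20,3,0],[3.1,22.8,1,0],[3.1,22.8,-2,0]]'; python3 -m inch '[[0,0,-2,0],[0,0,-3,0],[0,0,-3.4,0],[0,0,-3.6,0],[0,0,-3.7,0],[0,0,-3.7,0],[0,0,-3.7,0],[0,0,-3.7,0]]'; python3 - <<'E'
from h import *
o,p=shot("wrist","w4"); print(o["ee_pos"],o["wrist_force"],o["opening"])
E
```

```text
time: 15.85
ee_pos: [0.5104, 0.3581, 0.0259]
tcp_rot: [180.0, 0.0, -179.8]
wrist_force: [-0.5, -0.4, -0.8]
opening: 0.0629
grasp_force: 33.2
time: 16.85
ee_pos: [0.5105, 0.3558, -0.01]
tcp_rot: [180.0, 0.0, -180.0]
wrist_force: [-0.4, -0.1, -0.9]
opening: 0.0626
grasp_force: 33.2
[ 0.51045129  0.3558107  -0.00995828] [-0.43214212 -0.07595483 -0.902599  ] 0.06263532508571071
```

View pics/w4.png

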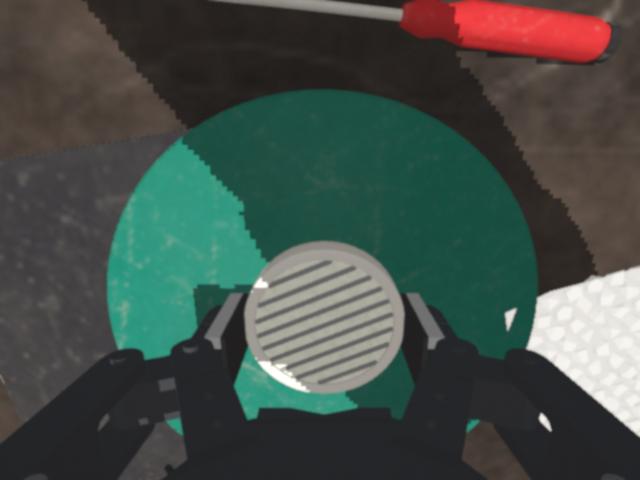

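```bash
python3 -m inch '[[0,0,-0.1,0],[0,0,-0.1,0],[0,0,-0.1,0],[0,0,-0.1,0],[0,0,-0.1,0],[0,0,4,0],[0,0,10,0],[0,-3,16,0]]' 8.5; python3 -m inch '[[-1,-6,3,0],[-2,-12,3,0],[-3,-18,3,0],[-4,-24,3,0],[-5,-30,3,0],[-5,-36,3,0],[-5,-41,3,0],[-5,-46,3,0]]'; python3 -m inch '[[0,-0.5,0,0],[0,-0.5,0,0],[0,-0.5,0,0],[0,-0.5,0,0],[0,-0.5,0,0],[0,-0.5,0,0],[0,-0.5,0,0],[0,-0.5,0,0]]'
cat >> h.py <<'E'
def discs(p,o,z=.012,thr=150):
    im=p["img"]; hsv=cv2.cvtColor(im,cv2.COLOR_RGB2HSV); m=((hsv[...,1]<70)&(hsv[...,2]>thr)).astype(np.uint8)
    m=cv2.morphologyEx(m,cv2.MORPH_CLOSE,np.ones((11,11)))
    for c in cv2.findContours(m,0,2)[0]:
        if cv2.contourArea(c)<600: continue
        e=cv2.fitEllipse(cv2.convexHull(c)); X=w(p,e[0],z,o); x1=w(p,(e[0][0]+10,e[0][1]),z,o); s=np.linalg.norm(x1-X)/10
        a,b=e[1]
        if .05<a*s<.075 and .05<b*s<.08: print("disc",np.round(e[0],1),np.round(np.array(e[1])*s*1e3,1),X.round(4))
E
python3 - <<'E'
from h import *
o,p=shot("wrist","w5"); print(o["ee_pos"],o["q"].round(0)); discs(p,o)
for d in bot.landmark_of("new0",p): print(np.round(d["point"]),w(p,d["point"],0,o).round(4),d["score"])
for d in bot.landmark_of("hood_handle",p): print("hh",np.round(d["point"]),w(p,d["point"],.093,o).round(4),d["score"])
E
```

```text
time: 17.9
ee_pos: [0.5101, 0.3285, 0.1474]
tcp_rot: [180.0, 0.0, -179.9]
wrist_force: [0.9, 0.2, -0.5]
opening: 0.0848
grasp_force: 0.0
time: 18.9
ee_pos: [0.4601, -0.134, 0.1761]
tcp_rot: [-180.0, 0.1, -180.0]
wrist_force: [0.3, 1.1, 0.7]
opening: 0.0853
grasp_force: 0.0
time: 19.9
ee_pos: [0.4604, -0.1372, 0.1758]
tcp_rot: [180.0, 0.0, -180.0]
wrist_force: [0.6, -1.1, -0.1]
opening: 0.085
grasp_force: 0.0
[ 0.46038547 -0.13715675  0.17579242] [-17.  -5.  -4.  91.   0. -17.]
disc [116.3 335.3] [52.2 65.3] [ 0.584  -0.3519  0.012 ]
disc [323.9 309.6] [61.3 65.9] [ 0.5534 -0.137   0.012 ]
disc [319.5 178.1] [64.3 65.9] [ 0.4234 -0.1411  0.012 ]
[103. 195.] [ 0.4398 -0.3475  0.    ] 0.89
[123. 332.] [ 0.5869 -0.3518  0.    ] 0.83
[320. 306.] [ 0.5557 -0.1405  0.    ] 0.78
[322. 180.] [ 0.4263 -0.1393  0.    ] 0.63
hh [170. 269.] [ 0.4803 -0.2495  0.093 ] 0.84
```

View pics/w5.png

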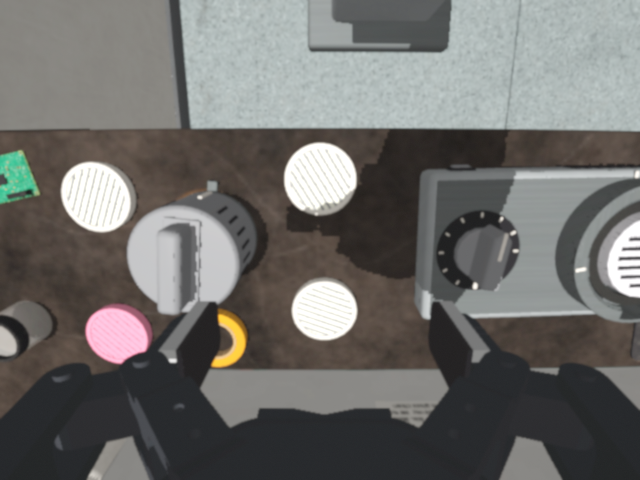

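The view shows new discs at (321,179), (324,309) and (98,196), and the pink look-alike at (118,333). The hood is at (190,250). I take the (321,179) disc first.

```bash
python3 -m inch '[[-2,-0.35,-4,0],[-3.5,-0.35,-9,0],[-3.5,-0.35,-14,0],[-3.5,-0.35,-17.5,0],[-3.5,-0.35,-19,0],[-3.5,-0.35,-19.6,0],[-3.5,-0.35,-19.6,0],[-3.5,-0.35,-19.6,0]]'; python3 -m inch '[[0,0,0,0],[0,0,0,0],[0,0,0,0],[0,0,0,0],[0,0,0,0],[0,0,0,0],[0,0,0,0],[0,0,0,0]]' 5.5 30; python3 - <<'E'
from h import *
o,p=shot("wrist","w6"); print(o["ee_pos"],o["wrist_force"],o["opening"]); discs(p,o); discs(p,o,thr=110)
E
```

```text
time: 21.05
ee_pos: [0.4262, -0.1409, -0.019]
tcp_rot: [-180.0, 0.1, -180.0]
wrist_force: [-0.3, 1.0, -0.2]
opening: 0.085
grasp_force: 0.0
time: 22.05
ee_pos: [0.4259, -0.1408, -0.0192]
tcp_rot: [-180.0, 0.1, -180.0]
wrist_force: [-2.1, -0.3, 6.7]
opening: 0.0628
grasp_force: 31.4
[ 0.42588353 -0.14084814 -0.01918451] [-2.12614712 -0.32423992  6.69609123] 0.06278499432246115
disc [323.5 313.3] [59.3 62.4] [ 0.4211 -0.141   0.012 ]
```

```bash
python3 -m inch '[[0,0,4,0],[0,0,9,0],[1,4,12,0],[2,9,12,0],[3,14,12,0],[4,19,12,0],[5.7,24,12,0],[5.7,26.8,12,0]]'; python3 -m inch '[[0,0,0,0],[0,0,0,0],[0,0,0,0],[0,0,0,0],[0,0,0,0],[0,0,0,0],[0,0,0,0],[0,0,0,0]]'; python3 - <<'E'
from h import *
o,p=shot("wrist","w7"); print(o["ee_pos"],o["wrist_force"],o["opening"])
E
```

```text
time: 23.1
ee_pos: [0.4828, 0.1296, 0.0997]
tcp_rot: [180.0, 0.0, -179.9]
wrist_force: [-0.0, -0.9, -1.3]
opening: 0.0619
grasp_force: 33.6
time: 24.1
ee_pos: [0.4824, 0.1274, 0.0997]
tcp_rot: [180.0, -0.0, -180.0]
wrist_force: [0.9, -0.5, -0.9]
opening: 0.0621
grasp_force: 33.6
[0.48235298 0.12737261 0.09974691] [ 0.86777011 -0.48885074 -0.88276931] 0.06210396207206505
```

View pics/w7.png

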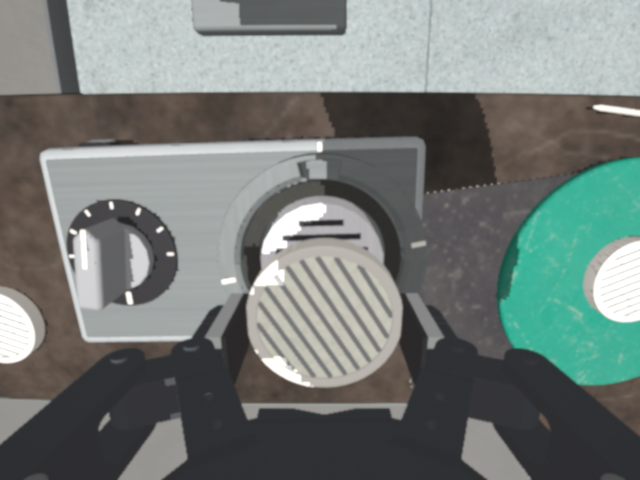

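```bash
python3 - <<'E'
from h import *
o,p=shot("wrist"); print(o["ee_pos"])
print(w(p,(325,313),.131,o)-o["ee_pos"])
for z in (.067,): print([w(p,q,z,o).round(4) for q in((228,281),(419,244),(323.5,262.5))])
print(w(p,(319.5,146),.04,o))
R,t=pose(p,o);o2=o;print([pix(p,o["ee_pos"]+np.array([0,0,.03])+.032*np.array([np.cos(a),np.sin(a),0]),o).round() for a in np.arange(4)*np.pi/2])
E
```

```text
[0.48238533 0.12736666 0.0997782 ]
[-0.00487308  0.0004931   0.0312218 ]
[array([0.4904, 0.0716, 0.067 ]), array([0.4678, 0.1811, 0.067 ]), array([0.4789, 0.1272, 0.067 ])]
[0.41509403 0.12474092 0.04      ]
[array([324., 388.]), array([402., 322.]), array([324., 247.]), array([245., 322.])]
```

```bash
python3 -m inch '[[-0.3,0,-1.5,0],[-0.3,0,-3,0],[-0.3,0,-4,0],[-0.3,0,-4.5,0],[-0.3,0,-4.8,0],[-0.3,0,-4.9,0],[-0.3,0,-4.9,0],[-0.3,0,-4.9,0]]'; python3 -m inch '[[0,0,0,0],[0,0,0,0],[0,0,0,0],[0,0,0,0],[0,0,3,0],[0,0,7,0],[-0.5,-3,12,0],[-0.5,-9,12,0]]' 8.5; python3 - <<'E'
from h import *
o,p=shot("top","t2"); discs(p,o,.082)
for d in bot.landmark_of("new0",p): print(np.round(d["point"]),w(p,d["point"],.07,o).round(4),d["score"])
cv2.imwrite("pics/t2c.png",cv2.resize(p["img"][190:300,220:360,::-1],(700,550),interpolation=cv2.INTER_CUBIC))
E
```

```text
time: 25.2
ee_pos: [0.4796, 0.1274, 0.051]
tcp_rot: [180.0, 0.0, -180.0]
wrist_force: [-0.1, -0.6, -0.5]
opening: 0.0627
grasp_force: 33.6
time: 26.2
ee_pos: [0.4759, 0.0377, 0.1748]
tcp_rot: [180.0, 0.4, -179.8]
wrist_force: [1.5, -0.3, -0.5]
opening: 0.0852
grasp_force: 0.0
[439. 211.] [ 0.5789 -0.3259  0.07  ] 0.84
[442. 269.] [ 0.4293 -0.3248  0.07  ] 0.78
[362. 228.] [ 0.538  -0.1268  0.07  ] 0.65
```

```bash
python3 -m inch '[[3,-5,0,0],[5,-10,0,0],[7,-15,0,0],[8.1,-17.5,-4,0],[8.1,-17.5,-10,0],[8.1,-17.5,-15,0],[8.1,-17.5,-18,0],[8.1,-17.5,-19.1,0]]'; python3 -m inch '[[0,0,0,0],[0,0,0,0],[0,0,0,0],[0,0,0,0],[0,0,0,0],[0,0,0,0],[0,0,0,0],[0,0,0,0]]' 5.5 30; python3 - <<'E'
from h import *
o,p=shot("top","t3"); cv2.imwrite("pics/t3c.png",cv2.resize(p["img"][205:300,150:350,::-1],(800,380),interpolation=cv2.INTER_CUBIC))
o,p=shot("wrist","w8"); cv2.imwrite("pics/w8c.png",p["img"][200:440,160:480,::-1])
a=cv2.imread("pics/t3c.png"); b=cv2.resize(p["img"][200:400,200:450,::-1],(250,200)); cv2.imwrite("pics/m8.png",np.vstack([a,np.hstack([b,np.zeros((200,550,3),np.uint8)])]))
E
```

```text
time: 27.3
ee_pos: [0.5541, -0.1369, -0.0225]
tcp_rot: [179.9, -0.2, -180.0]
wrist_force: [0.0, -0.2, 0.5]
opening: 0.0851
grasp_force: 0.0
time: 28.3
ee_pos: [0.5563, -0.1378, -0.0189]
tcp_rot: [-180.0, 0.1, -180.0]
wrist_force: [-0.3, 0.5, 6.8]
opening: 0.0624
grasp_force: 33.4
```

View pics/m8.png

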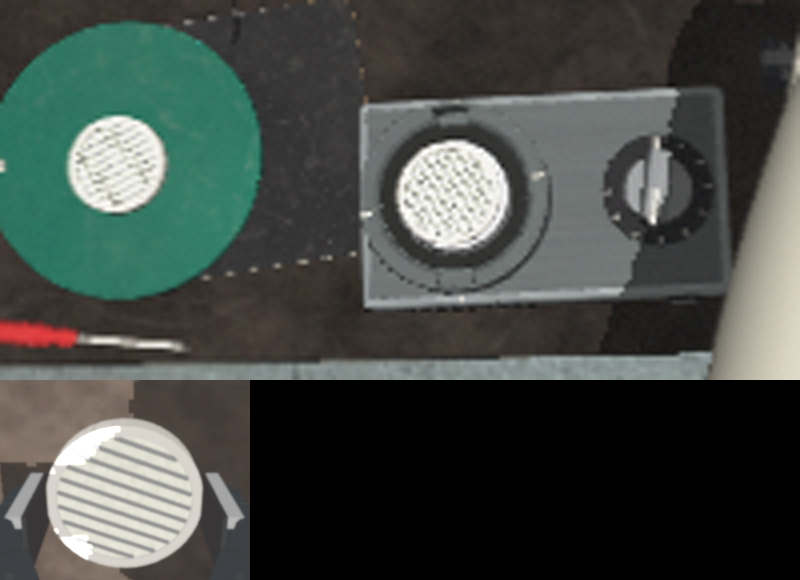

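```bash
python3 -m inch '[[0,0,4,0],[0,0,9,0],[-1,4,14,0],[-2,9,14,0],[-4,14,14,0],[-6,19,14,0],[-7.6,24,14,0],[-7.6,26.5,13,0]]'; python3 -m inch '[[0,0,0,0],[0,0,-1.5,0],[0,0,-3,0],[0,0,-4,0],[0,0,-4.4,0],[0,0,-4.6,0],[0,0,-4.6,0],[0,0,-4.6,0]]'
```

```text
time: 29.4
ee_pos: [0.4788, 0.1295, 0.1108]
tcp_rot: [180.0, 0.1, -179.9]
wrist_force: [0.5, 0.1, -0.4]
opening: 0.0622
grasp_force: 33.2
time: 30.4
ee_pos: [0.4796, 0.1274, 0.0642]
tcp_rot: [180.0, 0.0, -180.0]
wrist_force: [0.1, 0.2, -0.6]
opening: 0.0624
grasp_force: 33.2
```

```bash
python3 -m inch '[[0,0,-0.05,0],[0,0,-0.05,0],[0,0,-0.05,0],[0,0,-0.05,0],[0,0,-0.05,0],[0,0,3,0],[0,0,8,0],[0,0,12,0]]' 8.5;  python3 -m inch '[[-1,-6,0,0],[-2,-12,0,0],[-3,-18,0,0],[-4,-24,0,0],[-5,-30,0,0],[-6,-36,0,0],[-8,-41,0,0],[-8,-45.7,0,0]]';python3 -m inch '[[0,0,0,0],[0,0,0,0],[0,0,0,0],[0,0,0,0],[0,0,0,0],[0,0,0,0],[0,0,0,0],[0,0,0,0]]'; python3 - <<'E'
from h import *
o,p=shot("wrist","w9"); print(o["ee_pos"],o["q"].round(0)); discs(p,o)
for d in bot.landmark_of("new0",p): print(np.round(d["point"]),w(p,d["point"],0,o).round(4),d["score"])
for d in bot.landmark_of("hood",p): print("h",np.round(d["point"]),w(p,d["point"],.0,o).round(4),d["score"])
for d in bot.landmark_of("hood_handle",p): print("hh",np.round(d["point"]),w(p,d["point"],.093,o).round(4),d["score"])
E
```

```text
time: 31.4
ee_pos: [0.4794, 0.1273, 0.1856]
tcp_rot: [180.0, 0.0, -180.0]
wrist_force: [0.1, 0.0, -0.6]
opening: 0.0852
grasp_force: 0.0
time: 32.4
ee_pos: [0.3982, -0.3316, 0.1842]
tcp_rot: [-180.0, 0.0, 180.0]
wrist_force: [0.4, 0.4, 0.2]
opening: 0.0852
grasp_force: 0.0
time: 33.4
ee_pos: [0.3994, -0.3297, 0.1838]
tcp_rot: [-180.0, -0.0, -180.0]
wrist_force: [0.2, 0.1, 0.8]
opening: 0.0851
grasp_force: 0.0
[ 0.39936177 -0.32967959  0.18377908] [-40.   0.   2.  92.  -0. -40.]
disc [302.9 381.6] [51.6 61.6] [ 0.5839 -0.3524  0.012 ]
disc [304.8 256.9] [62.4 66. ] [ 0.4396 -0.3482  0.012 ]
[305. 255.] [ 0.4421 -0.3488  0.    ] 0.98
[304. 377.] [ 0.5866 -0.3525 -0.    ] 0.84
h [403. 290.] [ 0.4798 -0.2471  0.    ] 0.65
hh [427. 338.] [ 0.4802 -0.2475  0.093 ] 0.67
```

View pics/w9.png

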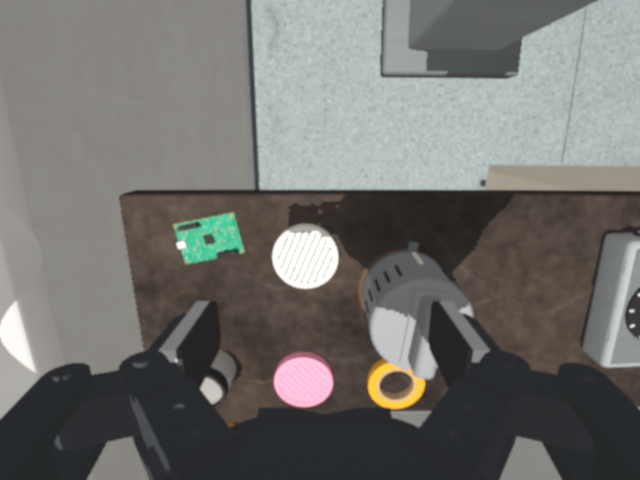

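```bash
python3 -m inch '[[2,-1,0,10],[4.2,-1.9,0,20],[4.2,-1.9,0,30],[4.2,-1.9,0,40],[4.2,-1.9,-2,50],[4.2,-1.9,-5,60],[4.2,-1.9,-10,65],[4.2,-1.9,-14,65]]'; python3 -m inch '[[0,0,-3,0],[0,0,-5,0],[0,0,-6,0],[0,0,-6.4,0],[0,0,-6.4,0],[0,0,-6.4,0],[0,0,-6.4,0],[0,0,-6.4,0]]'; python3 -m inch '[[0,0,0,0],[0,0,0,0],[0,0,0,0],[0,0,0,0],[0,0,0,0],[0,0,0,0],[0,0,0,0],[0,0,0,0]]' 5.5 30; python3 - <<'E'
from h import *
o,p=shot("wrist","w10"); cv2.imwrite("pics/w10c.png",p["img"][200:440,160:480,::-1])
E
```

```text
time: 34.6
ee_pos: [0.441, -0.3484, 0.0419]
tcp_rot: [180.0, 0.0, -114.9]
wrist_force: [0.9, 0.5, -0.4]
opening: 0.0852
grasp_force: 0.0
time: 35.6
ee_pos: [0.4415, -0.3488, -0.0199]
tcp_rot: [-180.0, -0.0, -115.0]
wrist_force: [0.8, 0.8, -1.0]
opening: 0.0847
grasp_force: 0.0
time: 36.6
ee_pos: [0.4414, -0.3487, -0.0198]
tcp_rot: [-180.0, -0.0, -115.0]
wrist_force: [-2.4, 1.2, 5.2]
opening: 0.0621
grasp_force: 32.4
```

```bash
python3 -m inch '[[0,0,5,0],[0,0,10,0],[0,0,15,-10],[0.5,5,16,-20],[1,11,16,-30],[1.5,17,16,-40],[2,23,16,-50],[2.5,29,16,-60]]'; python3 -m inch '[[0.5,6,0,-5],[1,12,0,-5],[1.3,17,0,-5],[1.3,18.6,-1,-5],[1.3,18.6,-2,-5],[1.3,18.6,-2,-5],[1.3,18.6,-2,-5],[1.3,18.6,-2,-5]]'; python3 - <<'E'
from h import *
o,p=shot("wrist","w11"); print(o["ee_pos"])
for d in bot.landmark_of("new0",p): print(np.round(d["point"]),w(p,d["point"],.082,o).round(4),d["score"])
for d in bot.landmark_of("spent",p): print(np.round(d["point"]),w(p,d["point"],.082,o).round(4),d["score"])
E
```

```text
time: 37.65
ee_pos: [0.4657, -0.071, 0.1397]
tcp_rot: [-180.0, 0.0, -173.4]
wrist_force: [0.7, -0.0, -1.4]
opening: 0.0622
grasp_force: 33.6
time: 38.65
ee_pos: [0.4791, 0.1125, 0.1202]
tcp_rot: [180.0, 0.0, -178.1]
wrist_force: [0.3, 0.8, -0.2]
opening: 0.0621
grasp_force: 33.6
[0.47906933 0.11246351 0.12020485]
[322. 309.] [0.5076 0.112  0.082 ] 0.93
[618. 280.] [0.4834 0.2925 0.082 ] 0.93
```

View pics/w11.png

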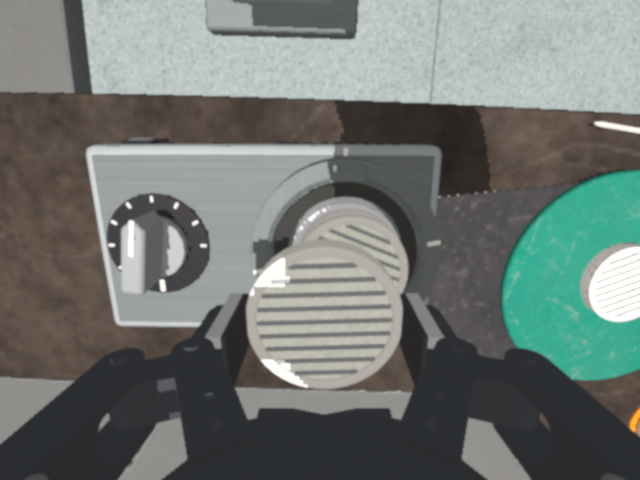

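```bash
python3 -m inch '[[0.05,1.5,0,-1.9],[0.05,1.5,-1,-1.9],[0.05,1.5,-2.5,-1.9],[0.05,1.5,-3.7,-1.9],[0.05,1.5,-4.3,-1.9],[0.05,1.5,-4.6,-1.9],[0.05,1.5,-4.6,-1.9],[0.05,1.5,-4.6,-1.9]]'; python3 -m inch '[[0,0,0,0],[0,0,0,0],[0,0,0,0],[0,0,0,0],[0,0,0,0],[0,0,3,0],[0,-2,8,0],[-1,-8,10,0]]' 8.5; python3 -m inch '[[-1,-6,2,0],[-2,-12,4,0],[-3,-18,4,0],[-4,-24,4,0],[-4,-24,4,0],[-4,-24,4,0],[-4,-24,4,0],[-4,-24,4,0]]'; python3 - <<'E'
from h import *
o,p=shot("top","t4"); cv2.imwrite("pics/t4c.png",cv2.resize(p["img"][205:300,220:320,::-1],(400,380),interpolation=cv2.INTER_CUBIC))
o,p=shot("wrist","w12"); print(o["ee_pos"]); 
b=cv2.resize(p["img"][100:480,0:400,::-1],(400,380)); cv2.imwrite("pics/m12.png",np.hstack([cv2.imread("pics/t4c.png"),b]))
for d in bot.landmark_of("hood",p): print("h",np.round(d["point"]),w(p,d["point"],.0,o).round(4),d["score"])
for d in bot.landmark_of("hood_handle",p): print("hh",np.round(d["point"]),w(p,d["point"],.093,o).round(4),d["score"])
E
```

```text
time: 39.8
ee_pos: [0.4794, 0.1282, 0.0742]
tcp_rot: [180.0, 0.0, -180.0]
wrist_force: [-1.6, -0.6, 3.0]
opening: 0.0623
grasp_force: 34.0
time: 40.8
ee_pos: [0.4706, 0.0502, 0.1759]
tcp_rot: [180.0, 0.2, -179.8]
wrist_force: [0.6, -0.6, 0.3]
opening: 0.0849
grasp_force: 0.0
time: 41.8
ee_pos: [0.4299, -0.1892, 0.2134]
tcp_rot: [-180.0, 0.0, -179.8]
wrist_force: [-0.0, -0.2, 0.6]
opening: 0.0847
grasp_force: 0.0
[ 0.42985726 -0.18934202  0.21339591]
h [270. 254.] [ 0.4806 -0.2477  0.    ] 0.88
hh [255. 286.] [ 0.479  -0.2473  0.093 ] 0.56
hh [ 84. 199.] [ 0.4045 -0.3815  0.093 ] 0.48
```

View pics/m12.png

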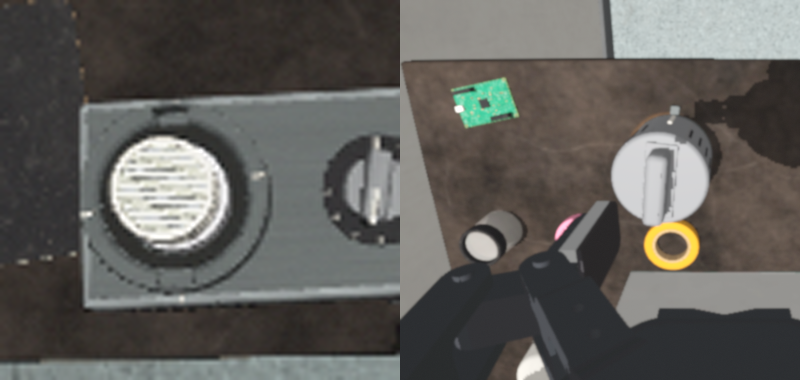

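```bash
python3 - <<'E'
from h import *
o,p=shot("wrist"); print(o["ee_pos"])
l=w(p,(275,209),.004,o); print("lug",l)
a=w(p,(261,250),.105,o);b=w(p,(255,322),.105,o); print(a,b,(a+b)/2,np.degrees(np.arctan2(*(b-a)[1::-1])),np.linalg.norm(b-a))
for c in [(.48,-.2475),(.481,-.249),(.479,-.246)]: print(np.degrees(np.arctan2(c[1]-l[1],c[0]-l[0])))
im=p["img"][190:350,190:330,::-1]; cv2.imwrite("pics/w12c.png",cv2.resize(im,(700,800)[:1]+(800,),interpolation=cv2.INTER_CUBIC)[:600])
E
```

```text
[ 0.42971199 -0.18978605  0.21336483]
lug [ 0.4299264  -0.24092499  0.004     ]
[ 0.4428775  -0.23920639  0.105     ] [ 0.50623826 -0.24731841  0.105     ] [ 0.47455788 -0.2432624   0.105     ] -7.295836001766779 0.06387792876426614
-7.4805393192633725
-8.98440363275733
-5.904331646490039
```

```bash
python3 -m inch '[[2,-3,0,-4],[4.8,-5.6,-1,-7.3],[4.8,-5.6,-1,-7.3],[4.8,-5.6,-1,-7.3],[4.8,-5.6,-1,-7.3],[4.8,-5.6,-1,-7.3],[4.8,-5.6,-1,-7.3],[4.8,-5.6,-1,-7.3]]' 3.2 40; python3 - <<'E'
from h import *
o,p=shot("wrist","w13"); print(o["ee_pos"],o["tcp_rot"],o["opening"])
for d in bot.landmark_of("hood",p): print("h",np.round(d["point"]),w(p,d["point"],.0,o).round(4),d["score"])
for d in bot.landmark_of("hood_handle",p): print("hh",np.round(d["point"]),w(p,d["point"],.093,o).round(4),d["score"])
E
```

```text
time: 43.05
ee_pos: [0.4775, -0.2462, 0.2035]
tcp_rot: [-180.0, 0.0, 172.8]
wrist_force: [0.3, -0.4, 0.7]
opening: 0.0319
grasp_force: 0.0
[ 0.47746192 -0.24621136  0.20351155] [-1.79993377e+02  1.72419013e-02  1.72752473e+02] 0.0319008160419471
h [324. 214.] [ 0.4813 -0.2468  0.    ] 0.55
hh [322. 236.] [ 0.4798 -0.2477  0.093 ] 0.62
```

View pics/w13.png

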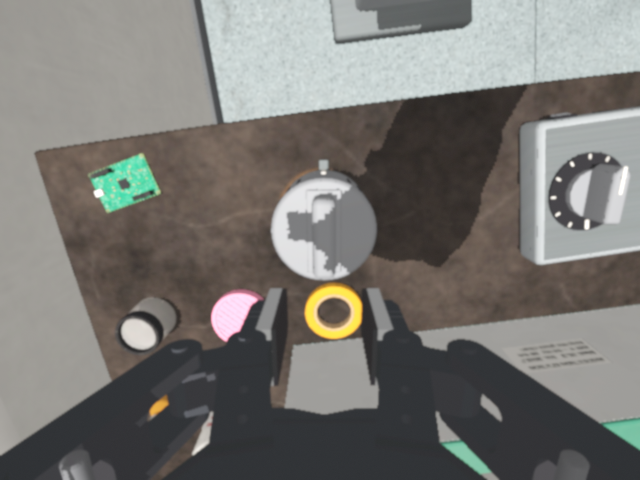

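```bash
python3 - <<'E'
from h import *
o,p=shot("wrist")
print(w(p,(324,228),.077,o),w(p,(325,236),.105,o),w(p,(323,165),.004,o)); t=o["ee_pos"]; print([pix(p,[t[0],t[1],z],o).round(1) for z in(.077,.105)])
E
```

```text
[ 0.47725843 -0.246196    0.077     ] [ 0.47649133 -0.2453568   0.105     ] [ 0.43188343 -0.24140729  0.004     ]
[array([324. , 228.3]), array([324. , 237.5])]
```

```bash
python3 -m inch '[[0,0,-4,0],[0,0,-8,0],[0,0,-10.5,0],[0,0,-11.3,0],[0,0,-11.5,0],[0,0,-11.5,0],[0,0,-11.5,0],[0,0,-11.5,0]]' 3.2; python3 -m inch '[[0,0,-0.1,0],[0,0,-0.2,0],[0,0,-0.3,0],[0,0,-0.4,0],[0,0,-0.5,0],[0,0,-0.5,0],[0,0,-0.5,0],[0,0,-0.5,0]]'; python3 -m inch '[[0,0,-0.1,0],[0,0,-0.2,0],[0,0,-0.3,0],[0,0,-0.4,0],[0,0,-0.5,0],[0,0,-0.5,0],[0,0,-0.5,0],[0,0,-0.5,0]]'
```

```text
time: 44.25
ee_pos: [0.4778, -0.2464, 0.0889]
tcp_rot: [-180.0, 0.0, 172.7]
wrist_force: [-0.2, -0.7, -0.0]
opening: 0.0319
grasp_force: 0.0
time: 45.25
ee_pos: [0.4775, -0.2463, 0.0834]
tcp_rot: [-180.0, 0.0, 172.7]
wrist_force: [0.5, 0.6, -0.4]
opening: 0.0319
grasp_force: 0.0
time: 46.25
ee_pos: [0.4776, -0.2463, 0.0784]
tcp_rot: [-180.0, 0.0, 172.7]
wrist_force: [-0.1, -0.9, -0.2]
opening: 0.0319
grasp_force: 0.0
```

```bash
python3 -m inch '[[0,0,-0.1,0],[0,0,-0.2,0],[0,0,-0.3,0],[0,0,-0.4,0],[0,0,-0.5,0],[0,0,-0.5,0],[0,0,-0.5,0],[0,0,-0.5,0]]'; python3 -m inch '[[0,0,-0.1,0],[0,0,-0.2,0],[0,0,-0.3,0],[0,0,-0.4,0],[0,0,-0.4,0],[0,0,-0.4,0],[0,0,-0.4,0],[0,0,-0.4,0]]'
```

```text
time: 47.25
ee_pos: [0.4776, -0.2463, 0.0734]
tcp_rot: [-180.0, 0.0, 172.7]
wrist_force: [0.0, 0.2, 0.8]
opening: 0.0322
grasp_force: 0.0
time: 48.25
ee_pos: [0.4775, -0.2463, 0.0693]
tcp_rot: [180.0, 0.0, 172.7]
wrist_force: [-0.4, 0.5, -0.3]
opening: 0.0325
grasp_force: 0.0
```

```bash
python3 -m inch '[[0,0,-0.1,0],[0,0,-0.2,0],[0,0,-0.3,0],[0,0,-0.4,0],[0,0,-0.4,0],[0,0,-0.4,0],[0,0,-0.4,0],[0,0,-0.4,0]]'; python3 -m inch '[[0,0,-0.1,0],[0,0,-0.2,0],[0,0,-0.3,0],[0,0,-0.3,0],[0,0,-0.3,0],[0,0,-0.3,0],[0,0,-0.3,0],[0,0,-0.3,0]]'
```

```text
time: 49.25
ee_pos: [0.4775, -0.2463, 0.0654]
tcp_rot: [-180.0, 0.0, 172.7]
wrist_force: [0.3, 0.3, 0.5]
opening: 0.0319
grasp_force: 0.0
time: 50.25
ee_pos: [0.4775, -0.2463, 0.0623]
tcp_rot: [180.0, 0.0, 172.7]
wrist_force: [-0.2, -0.1, -0.3]
opening: 0.032
grasp_force: 0.0
```

```bash
python3 -m inch '[[0,0,0.2,0],[0,0,0.2,0],[0,0,0.2,0],[0,0,0.2,0],[0,0,0.2,0],[0,0,0.2,0],[0,0,0.2,0],[0,0,0.2,0]]' 1 90; python3 -m inch '[[0,0,0.5,0],[0,0,2,0],[0,0,5,0],[0,0,9,0],[0,0,14,0],[0,0,14,0],[0,0,14,0],[0,0,14,0]]'; python3 - <<'E'
from h import *
o,p=shot("wrist","w14"); print(o["ee_pos"],o["tcp_rot"],o["opening"],o["grasp_force"],o["torque"])
for d in bot.landmark_of("hood",p): print("h",np.round(d["point"]),d["score"])
E
```

```text
time: 51.25
ee_pos: [0.4775, -0.2463, 0.0643]
tcp_rot: [180.0, -0.0, 172.7]
wrist_force: [-0.9, -0.3, -4.0]
opening: 0.0157
grasp_force: 89.4
time: 52.25
ee_pos: [0.477, -0.246, 0.203]
tcp_rot: [180.0, -0.1, 172.7]
wrist_force: [-0.4, 0.2, -2.7]
opening: 0.0161
grasp_force: 89.3
[ 0.47702555 -0.24604279  0.20304737] [ 1.79957608e+02 -1.14871616e-01  1.72744386e+02] 0.016143524691830526 89.32959794998169 [ 0.02790206  0.01335445 -0.03053769]
h [326. 257.] 0.67
```

View pics/w14.png

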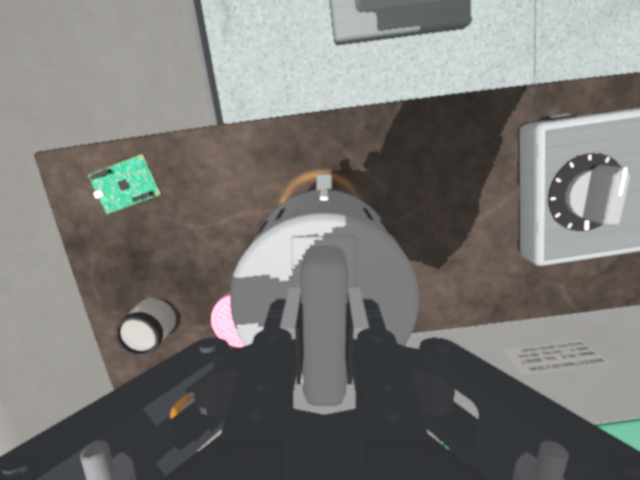

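```bash
python3 - <<'E'
from h import *
o,p=shot("wrist"); t=o["ee_pos"]; a=np.radians(172.74); u=np.array([np.cos(a),np.sin(a),0]); v=np.array([-u[1],u[0],0]); print(t)
for r in (.042,.044): print(r,pix(p,t+u*r+[0,0,.0127],o).round(1),pix(p,t+v*r+[0,0,.0127],o).round(1),pix(p,t-v*r+[0,0,.0127],o).round(1))
print("lug tip bottom",pix(p,t+u*.054+[0,0,-.0643],o),"handle ends",pix(p,t+u*.032+[0,0,.0407],o),pix(p,t-u*.032+[0,0,.0407],o))
g=cv2.cvtColor(p["img"],cv2.COLOR_RGB2GRAY); print(g[160:225,325].tolist())
E
```

```text
[ 0.4770816  -0.24608858  0.20320658]
0.042 [324.1 212.2] [231.5 303.3] [416.6 303.3]
0.044 [324.2 207.5] [227.2 303.3] [421.  303.3]
lug tip bottom [323.97267827 168.20827472] handle ends [324.24734088 255.96434022] [324.12885114 405.73224112]
[78, 78, 77, 77, 76, 74, 75, 83, 92, 103, 116, 129, 137, 139, 155, 174, 183, 186, 186, 186, 185, 185, 185, 184, 184, 184, 183, 181, 177, 170, 167, 167, 167, 168, 169, 179, 215, 254, 255, 254, 204, 140, 112, 109, 109, 109, 109, 109, 109, 108, 109, 111, 123, 146, 169, 184, 192, 194, 197, 205, 215, 222, 226, 227, 227]
```

```bash
python3 -m inch '[[0,5,0,2],[0,10,0,4],[0,15,0,6],[0.1,20,0,8],[0.1,25,0,8.9],[0.2,30,0,8.9],[0.2,34,0,8.9],[0.2,37.3,0,8.9]]'; python3 -m inch '[[0,0,-0.5,0],[0,0,-1.5,0],[0,0,-3,0],[0,0,-4,0],[0,0,-5,0],[0,0,-5.5,0],[0,0,-5.5,0],[0,0,-5.5,0]]'; python3 - <<'E'
from h import *
o,p=shot("wrist","w15"); print(o["ee_pos"],o["tcp_rot"])
for d in bot.landmark_of("lock_tick",p): print(np.round(d["point"]),w(p,d["point"],.067,o).round(4),d["score"])
E
```

```text
time: 53.4
ee_pos: [0.4791, 0.1283, 0.2039]
tcp_rot: [-180.0, -0.0, -178.3]
wrist_force: [-1.1, -0.8, -3.3]
opening: 0.016
grasp_force: 89.5
time: 54.4
ee_pos: [0.4797, 0.1267, 0.1498]
tcp_rot: [180.0, 0.0, -178.4]
wrist_force: [0.2, -0.1, -3.3]
opening: 0.016
grasp_force: 89.7
[0.47971633 0.12674277 0.1497565 ] [ 1.79990806e+02  3.68109382e-02 -1.78357579e+02]
[247. 253.] [0.4885 0.0724 0.067 ] 0.71
[619. 399.] [0.6092 0.3794 0.067 ] 0.33
```

View pics/w15.png

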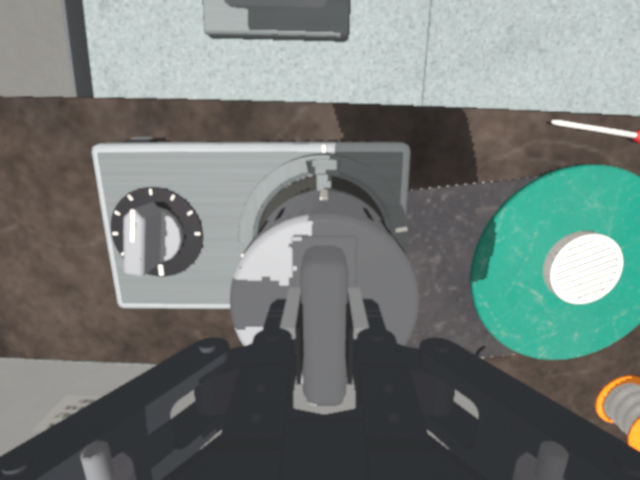

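```bash
python3 -m inch '[[-0.05,0.05,-0.5,0],[-0.05,0.05,-1,0],[-0.05,0.05,-1.5,0],[-0.05,0.05,-1.8,0],[-0.05,0.05,-2,0],[-0.05,0.05,-2.2,0],[-0.05,0.05,-2.2,0],[-0.05,0.05,-2.2,0]]'; python3 -m inch '[[0,0,-0.2,0],[0,0,-0.4,0],[0,0,-0.6,0],[0,0,-0.8,0],[0,0,-1,0],[0,0,-1,0],[0,0,-1,0],[0,0,-1,0]]'
```

```text
time: 55.5
ee_pos: [0.4789, 0.1272, 0.1273]
tcp_rot: [-180.0, -0.0, -178.4]
wrist_force: [-1.1, -0.3, -3.8]
opening: 0.0163
grasp_force: 89.7
time: 56.5
ee_pos: [0.4791, 0.1272, 0.1187]
tcp_rot: [180.0, 0.1, -178.4]
wrist_force: [-5.4, -1.4, 8.7]
opening: 0.016
grasp_force: 91.5
```

```bash
python3 -m inch '[[0,0,-0.2,0],[0,0,-0.35,0],[0,0,-0.35,0],[0,0,-0.35,0],[0,0,-0.35,-2],[0,0,-0.35,-5],[0,0,-0.35,-9],[0,0,-0.35,-13]]'; python3 -m inch '[[0,0,0,-5],[0,0,0,-10],[0,0,0,-15],[0,0,0,-20],[0,0,0,-25],[0,0,0,-30],[0,0,0,-30],[0,0,0,-30]]'; python3 -c "
from h import *
print(bot.get_obs()['torque'])"
```

```text
time: 57.5
ee_pos: [0.4795, 0.1279, 0.1156]
tcp_rot: [179.9, 0.1, 168.6]
wrist_force: [-4.6, 2.6, 9.1]
opening: 0.0162
grasp_force: 91.6
time: 58.5
ee_pos: [0.4804, 0.1279, 0.116]
tcp_rot: [179.8, 0.1, 138.6]
wrist_force: [0.5, 2.0, 9.4]
opening: 0.0161
grasp_force: 91.5
[ 0.42392571  0.34692113 -0.19986516]
```

Turning freely; now at 43° of the 80°.

```bash
python3 -m inch '[[0,0,0,-5],[0,0,0,-10],[0,0,0,-15],[0,0,0,-20],[0,0,0,-25],[0,0,0,-30],[0,0,0,-34],[0,0,0,-37.5]]'; python3 -m inch '[[0,0,0,0],[0,0,0,0],[0,0,0.2,0],[0,0,0.4,0],[0,0,0.6,0],[0,0,0.7,0],[0,0,0.7,0],[0,0,0.7,0]]'; python3 -c "
from h import *
o=bot.get_obs();print(o['torque'],o['tcp_rot'],o['ee_pos'])"
```

```text
time: 59.5
ee_pos: [0.4805, 0.1276, 0.116]
tcp_rot: [179.7, -0.0, 101.0]
wrist_force: [-0.5, -0.4, 9.8]
opening: 0.016
grasp_force: 91.6
time: 60.5
ee_pos: [0.4804, 0.1276, 0.1225]
tcp_rot: [179.8, -0.0, 101.1]
wrist_force: [0.5, 0.9, 6.5]
opening: 0.0165
grasp_force: 91.1
[ 0.02819207 -0.1215111  -0.0880446 ] [ 1.79756028e+02 -1.53993723e-02  1.01139037e+02] [0.48042952 0.12756983 0.12252248]
```

```bash
python3 -m inch '[[0,0,0.1,0],[0,0,0.2,0],[0,0,0.3,0],[0,0,0.4,0],[0,0,0.4,0],[0,0,0.4,0],[0,0,0.4,0],[0,0,0.4,0]]'
```

```text
time: 61.5
ee_pos: [0.4799, 0.1274, 0.1237]
tcp_rot: [180.0, 0.0, 101.1]
wrist_force: [8.0, 2.6, -11.4]
opening: 0.0162
grasp_force: 88.9
```

Pulling up is blocked at a rim height of 59.4 mm, so the hood is locked. I release it and go to the dial.

```bash
python3 -m inch '[[0,0,-0.3,0],[0,0,-0.3,0],[0,0,-0.3,0],[0,0,-0.3,0],[0,0,-0.3,0],[0,0,2,0],[0,0,6,0],[0,0,10,0]]' 4.5; python3 -m inch '[[0,-3,0,10],[0,-7,0,20],[0,-10,0,30],[0,-13,0,40],[0.2,-13,0,50],[0.2,-13,0,60],[0.2,-13,0,70],[0.2,-13,0,79]]' 3.5 60; python3 - <<'E'
from h import *
o,p=shot("wrist","w16"); print(o["ee_pos"],o["tcp_rot"],o["q"].round(0))
for th,z in (("dial_grip",.069),("dial_tip",.065)):
  for d in bot.landmark_of(th,p): print(th,np.round(d["point"]),w(p,d["point"],z,o).round(4),d["score"])
E
```

```text
time: 62.5
ee_pos: [0.4788, 0.1272, 0.2259]
tcp_rot: [-180.0, -0.0, 101.1]
wrist_force: [0.6, 0.5, 0.7]
opening: 0.0445
grasp_force: 0.0
time: 63.5
ee_pos: [0.481, -0.0028, 0.2249]
tcp_rot: [180.0, 0.0, -179.5]
wrist_force: [-0.9, 0.8, 0.8]
opening: 0.0352
grasp_force: 0.0
[ 0.4810143  -0.00283504  0.22489463] [ 1.79999853e+02  4.20041645e-03 -1.79548831e+02] [-0. -4.  2. 96.  0. -1.]
dial_grip [321. 225.] [ 0.4853 -0.0053  0.069 ] 0.63
dial_tip [329. 197.] [0.4603 0.0013 0.065 ] 0.57
```

View pics/w16.png

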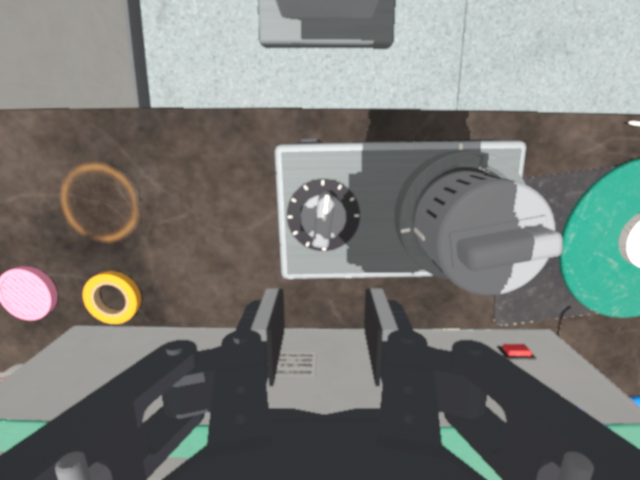

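```bash
python3 -m inch '[[0.2,0,-4,-5],[0.2,0,-9,-5],[0.2,0,-13,-5],[0.2,0,-15.5,-5],[0.2,0,-17,-5],[0.2,0,-17.8,-5],[0.2,0,-18.3,-5],[0.2,0,-18.3,-5]]'; python3 -m inch '[[0,0,0,0],[0,0,0,0],[0,0,0,0],[0,0,0,0],[0,0,0,0],[0,0,0,0],[0,0,0,0],[0,0,0,0]]' 0.8 40; python3 -c "
from h import *
o=bot.get_obs();print(o['torque'],o['q'])"
```

```text
time: 64.65
ee_pos: [0.4833, -0.0028, 0.0422]
tcp_rot: [180.0, 0.0, 175.1]
wrist_force: [0.4, -0.7, -0.1]
opening: 0.035
grasp_force: 0.0
time: 65.65
ee_pos: [0.4836, -0.0037, 0.0428]
tcp_rot: [-179.9, 0.1, 175.1]
wrist_force: [-0.7, -6.2, 2.6]
opening: 0.014
grasp_force: 43.0
[-1.00970871  0.06855789  0.03405443] [ -0.37186252  -4.03061518 -17.81972917  76.12615153  -0.1098398
   4.52807578]
```

```bash
python3 -m inch '[[0,-0.1,0,10],[0,-0.1,0,20],[0,-0.1,0,30],[0,-0.1,0,40],[0,-0.1,0,50],[0,-0.1,0,60],[0,-0.1,0,70],[0,-0.1,0,80]]'; python3 -m inch '[[0,0,0,10],[0,0,0,20],[0,0,0,30],[0,0,0,40],[0,0,0,50],[0,0,0,60],[0,0,0,70],[0,0,0,75]]'; python3 -c "
from h import *
o=bot.get_obs();print(o['torque'],o['q'])"; python3 -m inch '[[0,0,0,0],[0,0,0,0],[0,0,0,0],[0,0,0,0],[0,0,2,0],[0,0,5,0],[0,0,8,0],[0,0,10,-10]]' 4
```

```text
time: 66.65
ee_pos: [0.4833, -0.0037, 0.0427]
tcp_rot: [-179.9, 0.0, -104.5]
wrist_force: [-1.0, -0.2, 2.7]
opening: 0.014
grasp_force: 43.2
time: 67.65
ee_pos: [0.4832, -0.0039, 0.0427]
tcp_rot: [-180.0, -0.0, -29.6]
wrist_force: [-2.8, -0.5, 4.3]
opening: 0.014
grasp_force: 43.3
[-0.17946477  0.59517946 -0.0604014 ] [-4.53478506e-01 -4.03830251e+00 -1.78287035e+01  7.61708769e+01
 -8.41523988e-03 -1.50820680e+02]
time: 68.65
ee_pos: [0.4833, -0.0038, 0.1433]
tcp_rot: [-180.0, -0.1, -40.1]
wrist_force: [0.2, 0.0, -0.3]
opening: 0.0401
grasp_force: 0.0
```

```bash
python3 -m inch '[[0,0,6,-10],[0,0,8,-20],[0,0,8,-30],[0,0,8,-40],[0,0,8,-50],[0,0,8,-60],[0,0,8,-70],[0,0,8,-80]]'; python3 -m inch '[[0,0,0,-10],[0,0,0,-20],[0,0,0,-30],[0,0,0,-40],[0,0,0,-50],[0,0,0,-59],[0,0,0,-59],[0,0,0,-59]]';python3 - <<'E'
from h import *
o,p=shot("wrist","w17"); print(o["ee_pos"],o["tcp_rot"])
q=pix(p,[.4833,-.0037,.06],o).astype(int); print(q); cv2.imwrite("pics/w17c.png",cv2.resize(p["img"][q[1]-60:q[1]+60,q[0]-70:q[0]+70,::-1],(700,600),interpolation=cv2.INTER_CUBIC))
E
```

```text
time: 69.65
ee_pos: [0.483, -0.0038, 0.2218]
tcp_rot: [180.0, -0.0, -120.2]
wrist_force: [0.3, 0.2, -0.8]
opening: 0.0401
grasp_force: 0.0
time: 70.65
ee_pos: [0.483, -0.0038, 0.2218]
tcp_rot: [180.0, -0.0, -178.7]
wrist_force: [0.1, 0.5, 0.9]
opening: 0.0399
grasp_force: 0.0
[ 0.4830263  -0.00379676  0.22181299] [ 1.79998735e+02 -1.09971883e-03 -1.78670745e+02]
[323 219]
```

View pics/w17c.png

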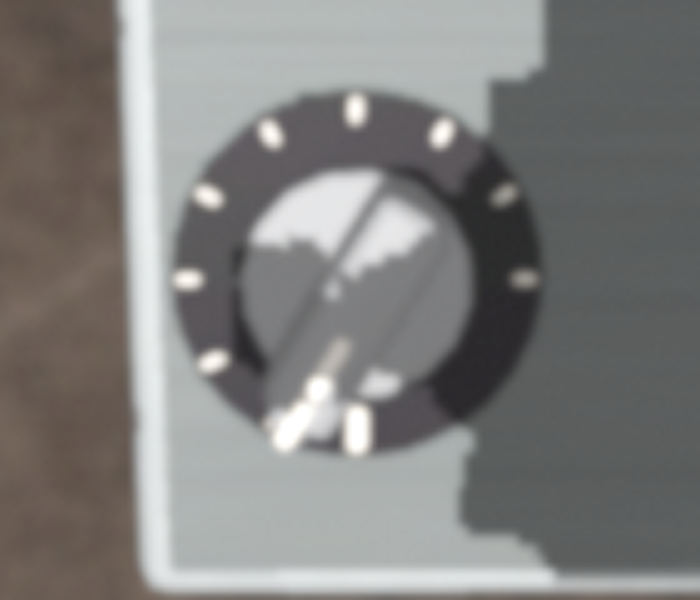

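```bash
python3 -m inch '[[0,0,-4,-10],[0,0,-8,-20],[0,0,-12,-31],[0,0,-15,-31],[0,0,-17,-31],[0,0,-17.8,-31],[0,0,-18,-31],[0,0,-18,-31]]' 4; python3 -m inch '[[0,0,0,0],[0,0,0,0],[0,0,0,0],[0,0,0,0],[0,0,0,0],[0,0,0,0],[0,0,0,0],[0,0,0,0]]' 0.8 40;  python3 -m inch '[[0,0,0,6],[0,0,0,12],[0,0,0,18],[0,0,0,24],[0,0,0,29],[0,0,0,31.4],[0,0,0,31.4],[0,0,0,31.4]]'
```

```text
time: 71.7
ee_pos: [0.4835, -0.0038, 0.0426]
tcp_rot: [180.0, 0.1, 150.2]
wrist_force: [0.9, 0.0, -0.1]
opening: 0.0403
grasp_force: 0.0
time: 72.7
ee_pos: [0.4834, -0.0039, 0.0426]
tcp_rot: [180.0, 0.1, 150.1]
wrist_force: [-1.3, -1.2, 5.9]
opening: 0.0137
grasp_force: 42.4
time: 73.7
ee_pos: [0.4834, -0.0039, 0.0426]
tcp_rot: [-180.0, 0.1, -178.5]
wrist_force: [-1.2, -1.3, 5.8]
opening: 0.0138
grasp_force: 42.5
```

Release, retreat and check the scene with the top and wrist views.

```bash
python3 -m inch '[[0,0,0,0],[0,0,0,0],[0,0,0,0],[0,0,0,0],[0,0,3,0],[0,0,8,0],[0,0,13,0],[0,0,18,0]]' 4; python3 -m inch '[[-2,2,1,0],[-5,4,3,0],[-5,4,3,0],[-5,4,3,0],[-5,4,3,0],[-5,4,3,0],[-5,4,3,0],[-5,4,3,0]]'; python3 - <<'E'
from h import *
o,p=shot("wrist","w18"); print(o["ee_pos"])
im=p["img"][:,:,::-1]; q=pix(p,[.4833,-.0037,.06],o).astype(int); print(q)
s=pix(p,[.479,.1272,.1],o).astype(int)
A=cv2.resize(im[q[1]-55:q[1]+55,q[0]-55:q[0]+55],(400,400),interpolation=cv2.INTER_CUBIC)
B=cv2.resize(im[s[1]-75:s[1]+75,s[0]-75:s[0]+75],(400,400),interpolation=cv2.INTER_CUBIC)
cv2.imwrite("pics/m18.png",np.hstack([A,B]))
E
```

```text
time: 74.7
ee_pos: [0.4829, -0.0038, 0.2234]
tcp_rot: [180.0, 0.0, -178.5]
wrist_force: [0.7, -0.3, 0.5]
opening: 0.0401
grasp_force: 0.0
time: 75.7
ee_pos: [0.4331, 0.0361, 0.2517]
tcp_rot: [-180.0, -0.0, -178.5]
wrist_force: [-0.4, -0.3, 0.1]
opening: 0.0401
grasp_force: 0.0
[0.43308872 0.03610312 0.25167976]
[284 258]
```

View pics/m18.png

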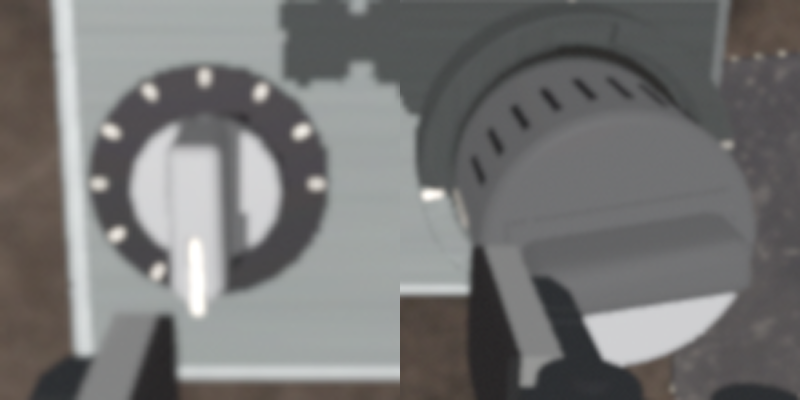

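```bash
python3 - <<'E'
from h import *
o,p=shot("wrist"); c=np.array([.4833,-.0037])
for z in (.04,.079):
  for a in (-3,0,1.7,5):
    u=np.array([np.cos(np.radians(a)),np.sin(np.radians(a))]); A=pix(p,[*(c+.005*u),z],o);B=pix(p,[*(c+.026*u),z],o); d=B-A; print(z,a,A.round(1),B.round(1),(d[0]/d[1]).round(3))
im=p["img"]; g=im.min(2).astype(int); q=(284,258)
# pointer pixels
ys,xs=np.where(g[258:292,270:300]>235); ys+=258; xs+=270; print(len(xs),np.polyfit(ys,xs,1),xs.min(),xs.max(),ys.min(),ys.max())
t,_p=shot("top"); cv2.imwrite("pics/t5c.png",cv2.resize(_p["img"][150:320,110:530,::-1],(800,324),interpolation=cv2.INTER_CUBIC))
E
```

```text
0.04 -3 [285.8 257.2] [284.9 275. ] -0.052
0.04 0 [286.1 257.2] [286.1 275.1] 0.003
0.04 1.7 [286.2 257.2] [286.8 275.1] 0.034
0.04 5 [286.5 257.2] [288.2 275.1] 0.095
0.079 -3 [281.8 269.8] [280.9 289.3] -0.049
0.079 0 [282.1 269.9] [282.2 289.4] 0.007
0.079 1.7 [282.3 269.9] [283.  289.4] 0.038
0.079 5 [282.5 269.9] [284.5 289.3] 0.099
72 [4.44286836e-02 2.70229084e+02] 281 285 269 288
```

View pics/t5c.png

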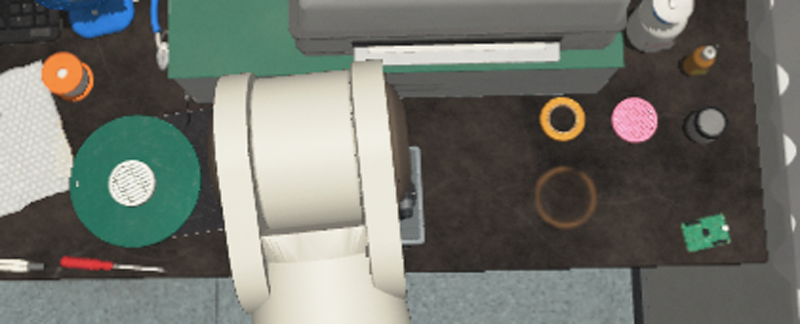

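The pointer stands at about 2°, on the zero mark. The spent disc is on the plate, the hood is locked and the bystanders are where they were.

```bash
python3 -c "
from workcell import bot
print(bot.job_done())"
```

```text
the job is handed in; nothing more can be done
None
```

I handed in the job after about 76 s of robot time: the spent disc is on the green plate, the three new discs are stacked on the seat under the locked hood, the dial points at zero, and the other things on the desk were left alone.

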